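# Set the hanging-pan bead balance to 60 g

## Task

The pan of the beam balance carries a portion of crystal drops. Swing the arrest lever right over to release the beam and let the pan sink to its stop, swing the lever right back to arrest the beam again, and only then slide the brass poise out along the notched beam, away from the pan, until its ball clicks into the third notch after zero (60 g), without running on past that notch. Finish while still gripping the poise by its black thumb grip in that notch, beam still arrested, and leave everything else on the bench where it lies.

Things in the scene. Friction and masses are not known exactly. Their poses are not given: they have to be found in the camera images.
- balance: pale grey beam balance, fixed: base 150 mm deep (x), 400 long (y), 31 high. Origin: on the bench under the base; x points away from the operator (front face x = -75), y along the base towards the hanging pan, z up. Beam along y over x = 0; fulcrum at (0, 50, 135), pillar there up to z = 144; pan centre y = 160; index post at the beam's tip y = -182, up to z = 165
- arrest_lever (a joint): arrest lever on the front of the base: 0 = leaning 0.35 rad towards the pan (beam arrested), 0.7 = leaning 0.35 rad the other way (beam released). It hinges about the balance's x axis at (-88, 50, 20) mm of the balance, has a stop at each end, stays where it is left, and needs about 1.5 N along its arc at the knob
- lever_grip (a point): centre of the red ball knob, 22 mm across, on top of the arrest lever's 8 mm steel rod, 85 mm from the lever's hinge; it swings in the plane x = -100 mm of the balance, in front of the base, with nothing else near it
- beam (a joint): tilt of the beam about its fulcrum in rad: about 0 = level (arrested), 0.045 = pan side fully down, -0.045 = pan side fully up. With the poise short of the third notch the pan is the heavier side
- poise (a joint): distance of the brass poise from the zero notch along the beam (m), growing away from the pan (-y of the balance). Notches at 0, 0.030, 0.060, 0.090, 0.120, 0.150 (0 to 100 g by 20 g); third after zero = 0.090. About 1 N moves it between notches; within 4 mm of a notch its spring ball pulls it in, and some 6 N takes it out again. It starts at 0 to 0.046
- poise_grip: black thumb grip on top of the brass poise: an upright tab 18 mm across the beam, 12 along it, 42 tall. Origin: 18 mm below its top and 24 mm above the brass shoulder (24 by 24 mm), 36 mm above the beam's notched edge; axes as the balance's when the beam is arrested. A finer beam with a small rider runs 28 mm behind, no higher than the notched one
- notch_0 (a point): the zero notch: middle of the gap (8 mm wide) in the top edge of the notched aluminium beam, 40 mm from the fulcrum on the side away from the pan; the poise stands here when its joint is 0
- notch_60 (a point): the third notch after zero (60 g), 90 mm farther from the pan than the zero notch, same height; this is where the poise must end. All six notches are 8 mm gaps, 30 mm apart
- round_pliers: loose pliers with black handles, 140 mm long, 12 mm high, lying in front of the balance's far-from-pan end; bystander, origin at its pivot
- cutting_pliers: loose cutting pliers with black handles, 120 mm long, on the bench; bystander, origin at its pivot
- blue_drop: loose blue crystal drop, 55 mm long, 19 mm high, lying in front of the balance; bystander, origin under its middle
- pink_drop: loose pink crystal drop, 50 mm long, in the grey velvet tray; bystander, origin under its middle
- steel_ruler: loose steel ruler, 170 by 26 mm, in the grey velvet tray; bystander, origin under its middle
- phone: phone lying face up, 150 by 75 mm; bystander, origin under its middle
- wire_spool: spool of copper wire, 48 mm across, 20 mm high; bystander, origin under its middle

How it is judged:
By the outcome, as a careful person would: the job done as asked, in the order asked, and still so for the second after the job is handed in, while the arm keeps its last pose, push and grip.
It also fails if it takes over 58 s, if anything falls off the work surface, if the arm or the gripper's body presses on something with over 40 N, if the wrist force passes 120 N, or if a joint passes its speed limit or range.

## Robot

A 6-joint arm with a two-finger parallel gripper is mounted at the origin on the work surface. World frame = base frame: x ahead of the robot, y to its left, z up, the work surface at z = 0. Lengths are in mm, angles in rad, forces in N, time in s.
With the tool pointing down it reaches from about 350 to 975 mm from the base axis. Payload 7.1 kg.
Tool frame: the origin (TCP) lies at the centre of the arm's flange, where the gripper is bolted on; the fingertips stand 182 mm ahead of it and the grasp point (between the pads) lies 163 mm ahead of it; z points along the fingers, y is the line along which they close (so a half turn about z gives the same grasp; the last joint's range is limited). The gripper opens to 88 mm and grips with 3 to 60 N. Pads are 20 mm wide; open, the fingers measure 115 mm over their backs; the gripper's body (75 mm by 178 mm) begins 61 mm behind the grasp point.
Start: joints at [-1.332, 0.423, 1.63, -0, 1.089, -0.019], TCP at [159.365, -604.325, 404.675] pointing down, gripper open.
Joint ranges: [-3, 3], [-0.9, 2.11], [0.09, 2.58], [-1.31, 4.45], [0.11, 2.69], [-2.54, 2.54]. Speed limits (rad/s): [2.39, 2.39, 3.01, 3.14, 3.14, 3.14].

## Interface

Orientations are given as a rotation vector (axis times angle).
In Python, from workcell import readout, get_image, ctrl gives the robot as it stands.
- The arm moves only by the tool step_arm, never from a script. Its argument "targets" is a list that holds one entry, the list of rows, each a list of 7 numbers: the shift along the world's x, y, z as a fraction of full scale, then the turn, a rotation vector about the world's x, y, z as a fraction of full scale, then the opening, from 0 (shut) to 1 (fully open). In form: [[[dx, dy, dz, wx, wy, wz, claw], ...]]. A call has exactly 5 rows; each row shifts and turns the commanded pose from where the row before left it; what a row does not reach is not made up. Full scale, the value 1, is 0.05 m for a shift and 4 degrees for a turn. A row lasts 1/8 s, in which the tool goes at most 62.5 mm and 10.7 degrees, less where a joint would pass 70% of its speed; a pose out of reach is approached as far as the arm can. A call with a number of a shift or a turn outside -1 to 1 is refused whole. A call with a gripper value outside its range is refused whole. The fingers move at their own pace and stop on an object; the grip force is fixed at half the most. Time passes only in rows, so rows that do not move let the fingers close, or fill a call up. It gives the time, the measured TCP pose, the force, the opening and the grip force at its end, in the units of the state.
- readout.get_obs(): the state, without advancing time (a new reading comes with each control period).
- get_image(name): name is "scene" or "side" or "wrist"; returns a dict with "pixels" (384x512x3 uint8, red, green, blue), "intrinsics" (3x3 intrinsics, pixels), "extrinsics" (4x4, takes a point from world to camera coordinates). Camera axes: x right, y down, z forward; pixel columns grow to the right and rows downward; lengths in mm; the calibration is good to about 2 mm. A picture is of the moment at which its call begins. There is no depth.
- ctrl.close_job(): hands the job in; it is judged then, once.
The state is a dict: "t": time; "qpos": joint angles; "qvel": joint speeds; "joint_torque": joint torques, N m; "ee_pos": TCP position; "orientation": TCP orientation; "ft_force": force on the tool from outside, world axes, zero at the start; "moment": the same for the moment, N m; "width": finger opening in mm; "grasp_force": force on a finger pad.
Only numpy, scipy, OpenCV 4.12 (cv2) and the standard library are available. Lean on these libraries where they do the work, as an engineer would, in place of code of your own. Each camera call takes 0.05 s, during which the arm holds its last target. There are 200 camera calls.

## Working session

There is one attempt and no reset: what is moved stays moved. The work goes in short steps, Python scripts to look and compute and a tool call to move; the robot and the scene stay as the last step left them, time stands still between calls to the robot, and variables do not carry over. Pictures are saved under pics/ and viewed, at most 10 in all, crops included, and the job is handed in when it is done.

Besides the shell and the picture viewer there is one more tool, called after ">>>" as name(argument=value, ...) on one line, values as JSON. step_arm: Moves the arm, as the interface text tells. Shift numbers are shares of 0.05 m and turn numbers shares of 4 degrees, none past 1 either way. Its arguments: {"type":"object","properties":{"targets":{"type":"array"}},"required":["targets"]}

```bash
mkdir -p pics; ls
cat > h.py <<'E'
import numpy as np, cv2
from workcell import readout, get_image, ctrl
def shot(n,f):
    d=get_image(n); cv2.imwrite(f"pics/{f}.png",cv2.cvtColor(d["pixels"],cv2.COLOR_RGB2BGR))
    np.savez(f"pics/{f}.npz",**d); return d
def load(f): return np.load(f"pics/{f}.npz")
def ray(d,u,v):
    K,E=np.array(d["intrinsics"]),np.array(d["extrinsics"]); R,t=E[:3,:3],E[:3,3]
    r=R.T@np.linalg.inv(K)@[u,v,1]; return -R.T@t, r/np.linalg.norm(r)
def onz(d,u,v,z):
    o,r=ray(d,u,v); return o+r*(z-o[2])/r[2]
def tri(*a):
    A=np.zeros((3,3));b=np.zeros(3)
    for d,u,v in a:
        o,r=ray(d,u,v);P=np.eye(3)-np.outer(r,r);A+=P;b+=P@o
    return np.linalg.solve(A,b)
def proj(d,p):
    K,E=np.array(d["intrinsics"]),np.array(d["extrinsics"]); c=K@(E[:3,:3]@p+E[:3,3]); return c[:2]/c[2]
E
python3 - <<'E'
from h import *
a=shot("scene","s0");b=shot("side","d0")
cv2.imwrite("pics/both0.png",cv2.resize(np.vstack([cv2.imread("pics/s0.png"),cv2.imread("pics/d0.png")]),None,fx=.78,fy=.78))
print(readout.get_obs())
for d in(a,b):print(ray(d,256,192))
E
```

```text
pics
{'t': 0.1, 'qpos': array([-1.33201205e+00,  4.23751209e-01,  1.63059978e+00, -2.20004175e-06,
        1.08858504e+00, -1.89867442e-02]), 'qvel': array([-5.48532389e-04, -8.14916394e-04, -1.39962406e-03, -7.47740923e-04,
        9.52990783e-05,  1.21213072e-03]), 'joint_torque': array([-1.13317557e-03, -5.45620036e+01, -2.74322641e+01,  6.44832174e-02,
        1.88118877e-02, -3.21305299e-05]), 'ee_pos': array([ 159.30263882, -604.10080303,  403.99293169]), 'orientation': array([-3.11421131e+00, -4.03615686e-01,  2.34381153e-04]), 'ft_force': array([ 0.19836281, -0.20012987, -0.36263387]), 'moment': array([0.05775267, 0.02927257, 0.019504  ]), 'grasp_force': 0.0, 'width': 87.79278742223403}
(array([1183.49048022,  878.0738249 , 1097.19315014]), array([-0.47996849, -0.55371459, -0.68046337]))
(array([  258.63973143, -1229.92003576,  1296.77770868]), array([ 0.13710498,  0.71684814, -0.6836161 ]))
```

View pics/both0.png

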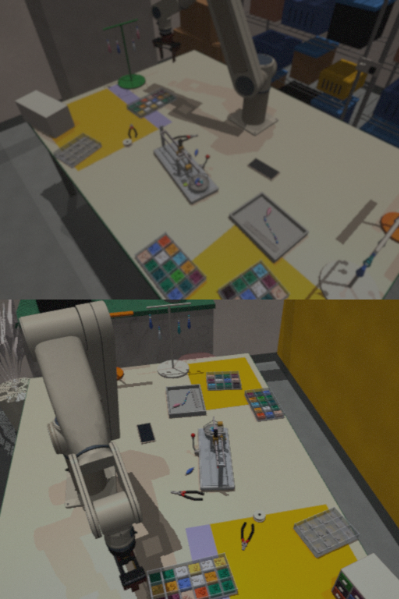

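The balance is near scene px (237,218) and side px (275,203). The red knob is near scene (265,200) and side (248,175). Next I'll view enlarged crops.

Run:
```python
from h import *
a,b=load("s0"),load("d0")
A=cv2.imread("pics/s0.png")[160:265,185:295];B=cv2.imread("pics/d0.png")[145:255,215:325]
B=B[:105]
cv2.imwrite("pics/c0.png",np.clip(np.hstack([cv2.resize(A,(400,382),interpolation=2),cv2.resize(B,(400,382),interpolation=2)])*1.6,0,255).astype(np.uint8))
P=[]
for d,(x0,x1,y0,y1) in((a,(185,295,160,265)),(b,(215,325,145,255))):
    h=cv2.cvtColor(d["pixels"],cv2.COLOR_RGB2HSV).astype(int)
    m=((h[...,0]<8)|(h[...,0]>172))&(h[...,1]>130)&(h[...,2]>60)
    mm=np.zeros_like(m);mm[y0:y1,x0:x1]=m[y0:y1,x0:x1]
    n,l,s,c=cv2.connectedComponentsWithStats(mm.astype(np.uint8))
    print([(s[i,4],c[i]) for i in range(1,n)])
    i=1+np.argmax(s[1:,4]);P.append((d,*c[i]))
print(tri(*P))
```

```text
[(np.int32(4), array([241.5, 175.5])), (np.int32(6), array([265.83333333, 200.16666667]))]
[(np.int32(17), array([247.        , 173.64705882])), (np.int32(24), array([234.5 , 248.25]))]
[377.33859673 -28.54222213 -94.29293104]
```

View pics/c0.png

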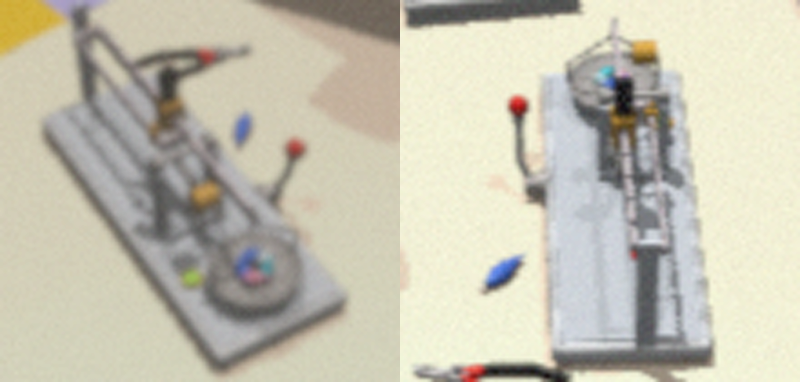

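The crop shows the knob at scene (266,200) / side (247,174). The black grip top is near scene (231,180) / side (276,167). I read the base top corners off it too.

Run:
```python
from h import *
np.set_printoptions(precision=1,suppress=True)
a,b=load("s0"),load("d0")
print("knob",tri((a,265.8,200.2),(b,247,173.6)))
print("griptop",tri((a,185+168/3.636,160+72/3.636),(b,215+223/3.636,145+80/3.636)))
f=lambda u,v:(185+u/3.636,160+v/3.636); g=lambda u,v:(215+(u-400)/3.636,145+v/3.636)
for p in((45,120),(222,355),(343,295)):print("sc",onz(a,*f(*p),31))
for p in((555,348),(712,345),(541,75)):print("sd",onz(b,*g(*p),31))
```

```text
knob [485.1 126.3 102.1]
griptop [571.   35.  194.1]
sc [ 612.2 -146.2   31. ]
sc [677.  235.6  31. ]
sc [541.2 259.8  31. ]
sd [ 470.5 -138.1   31. ]
sd [ 613.  -164.3   31. ]
sd [534.  247.8  31. ]
```

>>> step_arm(targets=[[[0.43,0.92,0.07,0,0,-0.4,1],[0.43,0.92,0.07,0,0,-0.4,1],[0.43,0.92,0.07,0,0,-0.4,1],[0.43,0.92,0.07,0,0,-0.4,1],[0.43,0.92,0.07,0,0,-0.4,1]]])

```text
t: 0.72
ee_pos: [267.2, -372.7, 422.1]
orientation: [-3.136, -0.183, 0.0]
ft_force: [0.1, -0.6, 0.1]
width: 87.9
grasp_force: 0.0
```

>>> step_arm(targets=[[[0.43,0.92,0.07,0,0,-0.4,1],[0.43,0.92,0.07,0,0,-0.4,1],[0.43,0.92,0.07,0,0,-0.4,1],[0.43,0.92,0.07,0,0,-0.4,1],[0.43,0.92,0.07,0,0,-0.4,1]]])

```text
t: 1.35
ee_pos: [374.7, -142.7, 439.8]
orientation: [3.141, -0.035, 0.0]
ft_force: [1.1, 0.0, 0.6]
width: 87.3
grasp_force: 0.0
```

>>> step_arm(targets=[[[0.43,0.92,0.07,0,0,-0.4,0.6],[0.43,0.92,0.07,0,0,-0.4,0.6],[0.43,0.92,0.07,0,0,-0.4,0.6],[0.43,0.92,0.07,0,0,-0.4,0.6],[0.43,0.92,0.07,0,0,-0.4,0.6]]])

```text
t: 1.98
ee_pos: [482.2, 87.4, 457.1]
orientation: [3.131, -0.254, -0.0]
ft_force: [0.8, 0.3, 1.0]
width: 52.6
grasp_force: 0.0
```

Run:
```python
from h import *
d=shot("wrist","w1"); print(ray(d,256,192)); print(readout.get_obs()["ee_pos"],readout.get_obs()["orientation"])
cv2.imwrite("pics/w1v.png",np.clip(cv2.resize(cv2.imread("pics/w1.png"),None,fx=1.56,fy=1.56)*1.5,0,255).astype(np.uint8))
```

```text
(array([557.4293667 ,  75.33935499, 437.61015497]), array([-0.27238056,  0.04925935, -0.96092786]))
[484.44719522  91.02849096 457.8430679 ] [-3.12836801  0.25354501 -0.00405591]
```

View pics/w1v.png

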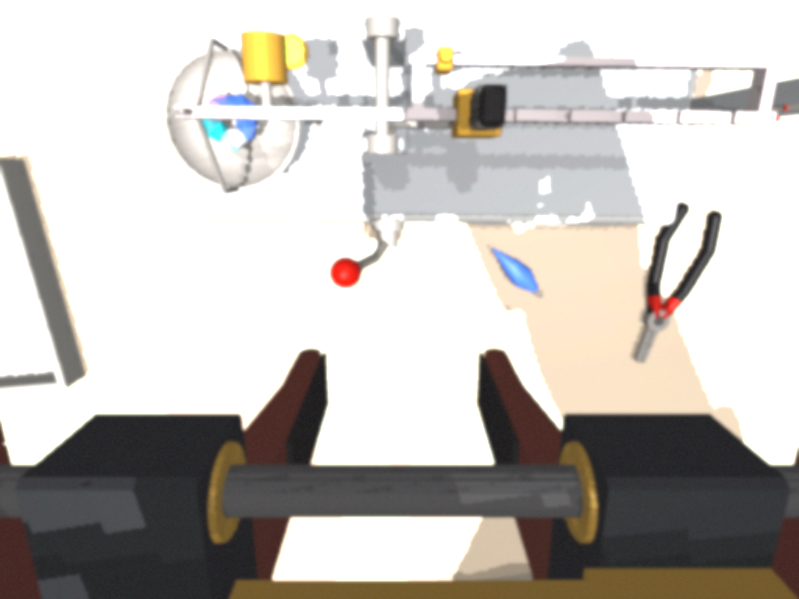

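The view shows the knob at (345,272)/1.56 and the black grip top at (491,106)/1.56. The beam runs along row ~114/1.56, the fulcrum shaft is at column ~383/1.56 and the pliers are well clear.

Run:
```python
from h import *
np.set_printoptions(precision=1,suppress=True)
d=load("w1");a,b=load("s0"),load("d0");s=1.5625
q=lambda u,v,z:onz(d,u/s,v/s,z)
k=q(345,272,100);print("knob",k,"tri w/side",tri((d,345/s,272/s),(b,247,173.6)))
p1=q(185,112,140);p2=q(770,116,140);v=(p1-p2)[:2];v/=np.linalg.norm(v);print("beam",p1,p2,"ydir",v,np.degrees(np.arctan2(-v[0],v[1])))
e1=q(210,221,31);e2=q(640,222,31);w=(e1-e2)[:2];w/=np.linalg.norm(w);print("edge dir",w)
g=q(491,106,194);print("griptop",g)
print("tri grip",tri((d,491/s,106/s),(b,215+223/3.636,145+80/3.636)))
for n,(u,vv,z) in dict(shaftlow=(382,145,135),shafthi=(382,25,135),hinge=(391,232,20),shoulder=(478,112,158)).items():print(n,q(u,vv,z))
```

```text
knob [487.6 126.8 100. ] tri w/side [486.8 127.2 100.4]
beam [600.  191.2 140. ] [ 545.4 -130.8  140. ] ydir [0.2 1. ] -9.606800704673937
edge dir [0.2 1. ]
griptop [572.4  32.1 194. ]
tri grip [572.1  32.4 195.5]
shaftlow [565.1  86.  135. ]
shafthi [626.4  75.3 135. ]
hinge [498.5  94.6  20. ]
shoulder [572.7  32.8 158. ]
```

>>> step_arm(targets=[[[0.03,0.36,-0.4,0,0,0,0.5],[0.03,0.36,-0.4,0,0,0,0.5],[0,0,-1,0,0,0,0.5],[0,0,-0.8,0,0,0,0.5],[0,0,0,0,0,0,0.5]]])

```text
t: 2.65
ee_pos: [483.6, 121.4, 324.7]
orientation: [3.129, -0.252, -0.01]
ft_force: [0.8, -0.8, 1.4]
width: 43.9
grasp_force: 0.0
```

Run:
```python
from h import *
d=shot("wrist","w2"); print(readout.get_obs()["ee_pos"],readout.get_obs()["orientation"])
cv2.imwrite("pics/w2v.png",cv2.imread("pics/w2.png"))
```

```text
[484.59695414 121.57028358 326.55471341] [ 3.13050245 -0.25265674 -0.00450707]
```

View pics/w2v.png

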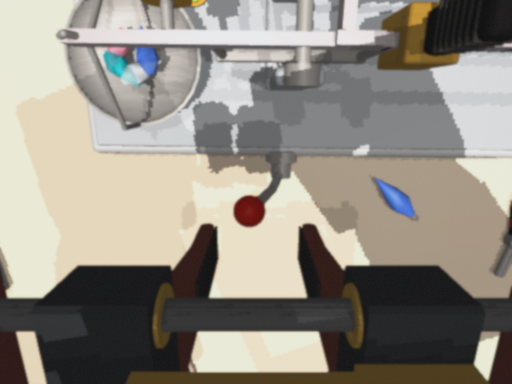

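Knob at (249,211), just ahead of the gap and slightly towards the left finger.

Run:
```python
from h import *
d=load("w2");print(onz(d,249,211,100), proj(d,np.array([484.6,121.6,163.5])),proj(d,np.array([484.6,121.6,100])))
```

```text
[486.84150071 126.41069347 100.        ] [256.46516626 257.97042147] [256.55442229 213.00225277]
```

>>> step_arm(targets=[[[0.05,0.1,0,0,0,0,0.5],[0,0,-0.4,0,0,0,0.5],[0,0,-0.4,0,0,0,0.5],[0,0,-0.38,0,0,0,0.5],[0,0,0,0,0,0,0.5]]])

```text
t: 3.32
ee_pos: [487.8, 126.9, 268.8]
orientation: [-3.131, 0.253, -0.001]
ft_force: [-1.2, 0.6, 0.5]
width: 44.3
grasp_force: 0.0
```

>>> step_arm(targets=[[[-0.03,-0.16,0,0,0,0,0.5],[-0.03,-0.16,0,0,0,0,0.5],[-0.03,-0.16,0,0,0,0,0.5],[-0.03,-0.16,0,0,0,0,0.5],[-0.03,-0.16,0,0,0,0,0.5]]])

```text
t: 3.95
ee_pos: [479.8, 86.0, 268.3]
orientation: [-3.131, 0.253, -0.0]
ft_force: [0.4, 1.3, 0.8]
width: 44.2
grasp_force: 1.0
```

>>> step_arm(targets=[[[-0.03,-0.16,0,0,0,0,0.5],[-0.03,-0.16,0,0,0,0,0.5],[-0.02,-0.1,0,0,0,0,0.5],[-0.01,-0.06,0,0,0,0,0.5],[0,0,0,0,0,0,0.5]]])

```text
t: 4.58
ee_pos: [475.2, 62.4, 268.1]
orientation: [3.131, -0.253, -0.001]
ft_force: [-0.4, 0.4, -0.9]
width: 43.6
grasp_force: 0.0
```

>>> step_arm(targets=[[[-0.01,-0.04,0,0,0,0,0.5],[-0.01,-0.04,0,0,0,0,0.5],[-0.01,-0.04,0,0,0,0,0.5],[0,0,0,0,0,0,0.5],[0,0,0,0,0,0,0.5]]])

```text
t: 5.2
ee_pos: [474.4, 58.9, 268.2]
orientation: [-3.127, 0.254, -0.003]
ft_force: [2.4, 23.3, -5.5]
width: 44.0
grasp_force: 11.4
```

Run:
```python
from h import *
d=shot("wrist","w3"); o=readout.get_obs();print(o["ee_pos"],o["ft_force"],o["grasp_force"],o["width"])
cv2.imwrite("pics/w3v.png",cv2.imread("pics/w3.png"))
```

```text
[474.42921061  58.89232922 268.14416869] [ 2.68166403 23.5745013  -6.85388882] 11.416388154029846 44.54752209421479
```

View pics/w3v.png

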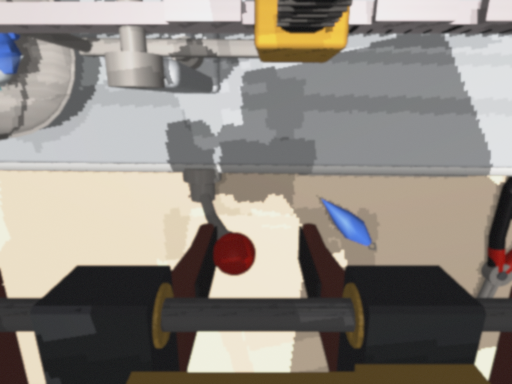

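The lever hit its stop: the knob is against the left finger at (235,253) with 23 N. I'll ease off, wait for the pan to sink, then verify.

>>> step_arm(targets=[[[0.01,0.08,0,0,0,0,0.5],[0,0,0,0,0,0,0.5],[0,0,0,0,0,0,0.5],[0,0,0,0,0,0,0.5],[0,0,0,0,0,0,0.5]]])

```text
t: 5.88
ee_pos: [474.3, 60.5, 268.2]
orientation: [-3.131, 0.253, 0.0]
ft_force: [-1.7, 1.7, -0.1]
width: 43.9
grasp_force: 0.9
```

>>> step_arm(targets=[[[0,0,0,0,0,0,0.5],[0,0,0,0,0,0,0.5],[0,0,0,0,0,0,0.5],[0,0,0,0,0,0,0.5],[0,0,0,0,0,0,0.5]]])

```text
t: 6.5
ee_pos: [474.4, 60.6, 268.2]
orientation: [3.131, -0.253, -0.0]
ft_force: [0.0, 1.0, -0.4]
width: 44.0
grasp_force: 0.3
```

Run:
```python
from h import *
shot("scene","s1");shot("side","d1")
R=[]
for n,(x,y) in dict(s=(185,160),d=(215,145)).items():
    R.append(np.hstack([cv2.resize(cv2.imread(f"pics/{n}{i}.png")[y:y+80,x:x+110],(396,288),interpolation=2) for i in(0,1)]))
cv2.imwrite("pics/cmp1.png",np.clip(np.vstack(R)*1.5,0,255).astype(np.uint8)); print(readout.get_obs()["ft_force"])
```

```text
[-0.48949538  0.25308664 -0.09543904]
```

View pics/cmp1.png

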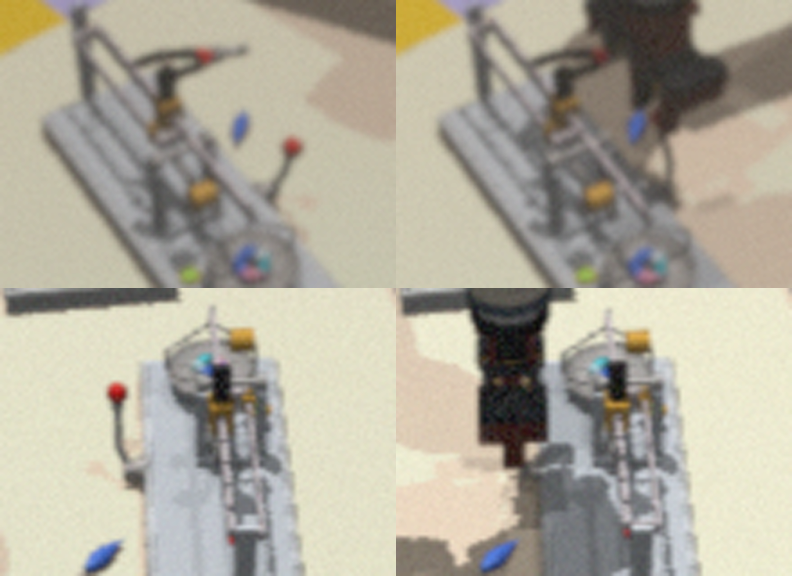

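The view is too coarse to judge the tilt by eye, so I'll measure patch shifts between before and after.

```bash
cat > tilt.py <<'E'
from h import *
import sys
def go(j,i=0):
    for n,R in dict(s={"pan":(240,220,30,25),"tipS":(198,160,22,20),"base":(195,192,20,16),"poise":(222,176,16,20)},d={"pan":(258,156,24,18),"tip":(270,200,24,16),"poise":(268,162,16,20),"base":(285,225,20,20)}).items():
        A,B=[cv2.cvtColor(load(f"{n}{k}")["pixels"],cv2.COLOR_RGB2GRAY).astype(np.float32) for k in(i,j)]
        for m,(x,y,w,h) in R.items():
            T=cv2.resize(A[y:y+h,x:x+w],None,fx=8,fy=8,interpolation=cv2.INTER_CUBIC)
            S=cv2.resize(B[y-6:y+h+6,x-6:x+w+6],None,fx=8,fy=8,interpolation=cv2.INTER_CUBIC)
            r=cv2.matchTemplate(S,T,cv2.TM_CCOEFF_NORMED);_,v,_,l=cv2.minMaxLoc(r)
            print(n,m,round(v,2),(l[0]/8-6,l[1]/8-6))
go(*map(int,sys.argv[1:]))
E
python3 tilt.py 1
python3 - <<'E'
from h import *
d=load("d0");f=lambda y,z:np.array([580.8+.167*(y-50),81.7+.986*(y-50),z])
for y in(-182,160):print(y,proj(d,f(y,140)),proj(d,f(y,150))-proj(d,f(y,140)))
d=load("s0")
for y in(-182,160):print(y,proj(d,f(y,140)),proj(d,f(y,150))-proj(d,f(y,140)))
E
```

```text
s pan 0.92 (0.25, 0.625)
s tipS 0.98 (0.0, -1.125)
s base 0.99 (0.125, 0.25)
s poise 0.79 (0.5, -0.125)
d pan 0.95 (0.0, 0.375)
d tip 0.4 (0.125, -0.25)
d poise 0.94 (0.0, -0.25)
d base 0.98 (0.125, 0.0)
-182 [279.7077093  216.79385358] [ 0.06654332 -2.17586011]
160 [273.60445243 150.54681107] [ 0.0350659 -2.1244191]
-182 [208.59275758 164.76939669] [-0.24086518 -1.96953315]
160 [253.78968838 217.60182247] [-0.04842911 -2.02523791]
```

>>> step_arm(targets=[[[0,0,0,0,0,0,0.5],[0,0,0,0,0,0,0.5],[0,0,0,0,0,0,0.5],[0,0,0,0,0,0,0.5],[0,0,0,0,0,0,0.5]]])

```text
t: 7.22
ee_pos: [474.4, 60.6, 268.2]
orientation: [3.131, -0.253, 0.0]
ft_force: [-0.2, 0.3, 0.2]
width: 43.8
grasp_force: 0.1
```

```bash
python3 - <<'E'
from h import *
shot("scene","s2");shot("side","d2")
R=[]
for n,(x,y,w,h) in dict(s=(198,155,44,36),d=(268,196,30,24)).items():
    R.append(np.hstack([cv2.resize(cv2.imread(f"pics/{n}{i}.png")[y:y+h,x:x+w],(396,290),interpolation=0) for i in(0,2)]))
cv2.imwrite("pics/cmp2.png",np.clip(np.vstack(R)*1.5,0,255).astype(np.uint8))
E
python3 tilt.py 2; echo; python3 tilt.py 2 1
```

```text
s pan 0.92 (0.25, 0.625)
s tipS 0.98 (0.0, -1.125)
s base 0.99 (0.125, 0.25)
s poise 0.79 (0.5, -0.125)
d pan 0.94 (0.0, 0.375)
d tip 0.4 (0.125, -0.25)
d poise 0.93 (0.0, -0.25)
d base 0.98 (0.125, 0.0)

s pan 0.99 (0.0, 0.0)
s tipS 1.0 (0.0, 0.0)
s base 1.0 (0.0, 0.0)
s poise 0.99 (0.0, 0.0)
d pan 1.0 (0.0, 0.0)
d tip 1.0 (0.0, 0.0)
d poise 1.0 (0.0, 0.0)
d base 1.0 (0.0, 0.0)
```

View pics/cmp2.png

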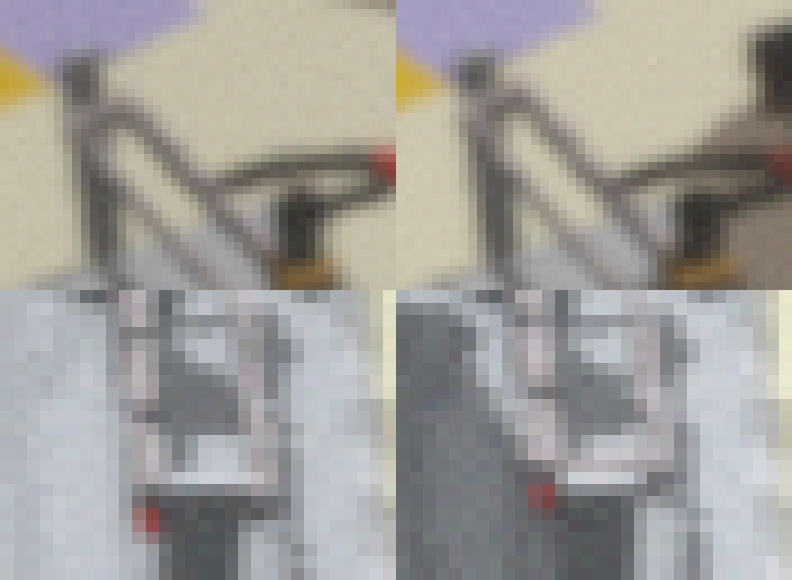

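The red beam tip rose about 2 px, as expected for full tilt, and the scene is static, so the pan is down. Swinging the lever back now.

>>> step_arm(targets=[[[0.03,0.2,0,0,0,0,0.5],[0.03,0.2,0,0,0,0,0.5],[0.03,0.16,0,0,0,0,0.5],[0.03,0.16,0,0,0,0,0.5],[0.03,0.16,0,0,0,0,0.5]]])

```text
t: 7.95
ee_pos: [481.9, 105.2, 268.2]
orientation: [3.131, -0.252, -0.0]
ft_force: [-0.7, -1.2, 1.7]
width: 44.2
grasp_force: 1.2
```

>>> step_arm(targets=[[[0.03,0.16,0,0,0,0,0.5],[0.03,0.16,0,0,0,0,0.5],[0.03,0.16,0,0,0,0,0.5],[0.01,0.08,0,0,0,0,0.5],[0,0,0,0,0,0,0.5]]])

```text
t: 8.57
ee_pos: [486.9, 133.1, 268.1]
orientation: [-3.131, 0.252, -0.0]
ft_force: [-0.1, 0.8, -0.3]
width: 44.0
grasp_force: 0.0
```

>>> step_arm(targets=[[[0.01,0.04,0,0,0,0,0.5],[0.01,0.04,0,0,0,0,0.5],[0,0.02,0,0,0,0,0.5],[0,0,0,0,0,0,0.5],[0,0,0,0,0,0,0.5]]])

```text
t: 9.2
ee_pos: [487.8, 137.7, 268.2]
orientation: [-3.131, 0.253, 0.0]
ft_force: [-1.0, -1.6, -0.9]
width: 43.6
grasp_force: 0.6
```

>>> step_arm(targets=[[[0,0.03,0,0,0,0,0.5],[0.01,0.03,0,0,0,0,0.5],[0,0,0,0,0,0,0.5],[0,0,0,0,0,0,0.5],[0,0,0,0,0,0,0.5]]])

```text
t: 9.82
ee_pos: [488.2, 140.4, 268.1]
orientation: [3.131, -0.252, -0.001]
ft_force: [-0.8, -4.9, -0.7]
width: 43.9
grasp_force: 2.6
```

>>> step_arm(targets=[[[0,0.03,0,0,0,0,0.5],[0,0,0,0,0,0,0.5],[0,0,0,0,0,0,0.5],[0,0,0,0,0,0,0.5],[0,0,0,0,0,0,0.5]]])

```text
t: 10.45
ee_pos: [488.2, 141.0, 268.0]
orientation: [3.129, -0.251, -0.001]
ft_force: [-0.3, -12.3, 0.9]
width: 44.0
grasp_force: 6.3
```

>>> step_arm(targets=[[[-0.03,-0.24,0,0,0,0,0.5],[0,0,0.4,0,0,0,0.5],[0,0,0.8,0,0,0,0.5],[0,0,0.9,0,0,0,0.5],[0,0,0.7,0,0,0,0.5]]])

```text
t: 11.08
ee_pos: [487.0, 130.1, 410.2]
orientation: [-3.13, 0.253, -0.003]
ft_force: [0.8, 1.1, -0.0]
width: 43.6
grasp_force: 0.0
```

```bash
python3 - <<'E'
from h import *
shot("scene","s3");shot("side","d3");shot("wrist","w4");print(readout.get_obs()["ee_pos"])
R=[]
for n,(x,y,w,h) in dict(s=(198,155,44,36),d=(268,196,30,24)).items():
    R.append(np.hstack([cv2.resize(cv2.imread(f"pics/{n}{i}.png")[y:y+h,x:x+w],(260,190),interpolation=0) for i in(0,3)]))
W=cv2.resize(cv2.imread("pics/w4.png"),(520,390))[:200]
cv2.imwrite("pics/cmp3.png",np.clip(np.vstack(R+[W])*1.4,0,255).astype(np.uint8))
E
python3 tilt.py 3
```

```text
[487.30365454 130.21959619 410.06078091]
s pan 0.76 (0.375, 0.25)
s tipS 1.0 (0.0, 0.0)
s base 0.99 (0.0, 0.0)
s poise 0.94 (0.125, -0.125)
d pan 0.97 (-0.125, 0.0)
d tip 0.43 (0.0, 0.375)
d poise 0.96 (-0.125, 0.0)
d base 1.0 (0.0, 0.0)
```

View pics/cmp3.png

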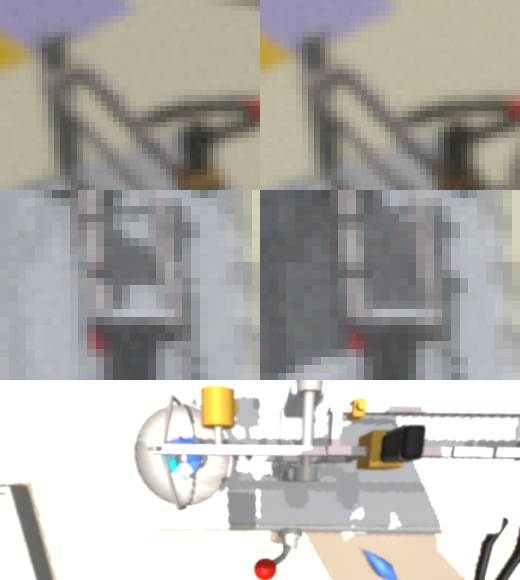

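The beam is level again, matching the start image, and the lever is back. Moving over the poise grip.

>>> step_arm(targets=[[[0.57,-0.65,0,0,0,0,0.5],[0.57,-0.65,0,0,0,0,0.5],[0.56,-0.65,0,0,0,0,0.5],[0,0,0,0,0,0,0.5],[0,0,0,0,0,0,0.5]]])

```text
t: 11.85
ee_pos: [571.1, 32.8, 406.7]
orientation: [-3.131, 0.254, 0.004]
ft_force: [-0.6, 0.3, -0.1]
width: 44.1
grasp_force: 0.0
```

Run:
```python
from h import *
d=shot("wrist","w5");print(readout.get_obs()["ee_pos"],readout.get_obs()["orientation"])
for p in((572.3,32.3,195),(559.1,-46.5,140)):print(proj(d,np.array(p)))
```

```text
[571.01267305  33.18211535 407.04605469] [-3.13134709  0.25237541  0.00367758]
[258.38098664 220.66806871]
[357.58367294 196.1414634 ]
```

View pics/w5.png

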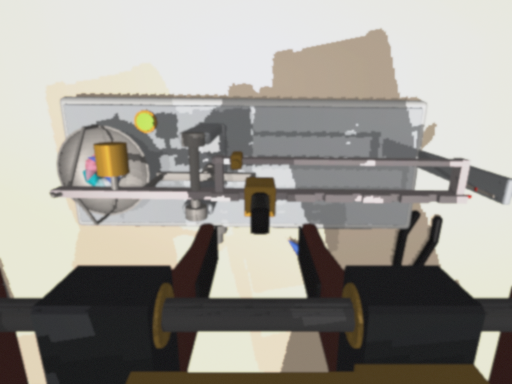

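Grip top at about (260,222), within 2 px of the prediction and between the fingers. Descending and gripping, then reading notch positions from this picture.

>>> step_arm(targets=[[[0.03,-0.03,-0.4,0,0,0,0.5],[0,0,-0.5,0,0,0,0.5],[0,0,-0.38,0,0,0,0.5],[0,0,0,0,0,0,0.3],[0,0,0,0,0,0,0.3]]])

```text
t: 12.52
ee_pos: [573.3, 31.8, 344.8]
orientation: [-3.131, 0.251, -0.001]
ft_force: [0.2, 0.3, -0.2]
width: 28.1
grasp_force: 0.0
```

Run:
```python
from h import *
d=load("w5");print(readout.get_obs()["ee_pos"],readout.get_obs()["width"])
g=cv2.cvtColor(d["pixels"],cv2.COLOR_RGB2GRAY)
print("expected cols/rows",[proj(d,np.array([580.8-.167*s,81.7-.986*s,140])).round(1).tolist() for s in(40,70,100,130,160,190)])
for r in range(193,201):print(r,g[r,276:440].tolist()[::2])
```

```text
[573.296218    31.78413688 344.8107034 ] 28.100645988521105
expected cols/rows [[245.6, 195.5], [283.0, 195.7], [320.3, 195.9], [357.6, 196.2], [394.8, 196.4], [432.1, 196.6]]
193 [85, 95, 95, 95, 93, 88, 82, 82, 81, 82, 87, 88, 87, 87, 86, 88, 87, 87, 84, 95, 112, 114, 114, 112, 93, 83, 84, 84, 82, 82, 83, 82, 82, 83, 81, 82, 82, 82, 91, 102, 104, 104, 95, 82, 80, 80, 79, 81, 81, 80, 80, 79, 79, 78, 79, 80, 79, 88, 96, 95, 92, 88, 80, 78, 77, 78, 79, 77, 78, 78, 78, 78, 78, 78, 78, 79, 82, 86, 87, 87, 83, 78]
194 [91, 100, 101, 101, 100, 93, 88, 90, 90, 96, 106, 109, 109, 109, 108, 108, 109, 107, 104, 112, 130, 132, 131, 123, 99, 101, 104, 104, 102, 98, 99, 99, 99, 98, 99, 98, 98, 99, 111, 128, 130, 134, 120, 91, 89, 94, 94, 98, 103, 94, 92, 88, 89, 87, 87, 87, 89, 102, 118, 118, 114, 105, 82, 83, 83, 83, 84, 84, 83, 84, 83, 83, 83, 81, 82, 83, 92, 105, 108, 107, 94, 79]
195 [95, 101, 102, 101, 101, 96, 97, 100, 99, 108, 130, 131, 131, 131, 131, 131, 131, 130, 130, 130, 137, 138, 138, 120, 99, 121, 130, 131, 129, 123, 123, 123, 122, 123, 122, 122, 123, 123, 129, 139, 143, 169, 161, 
[... 1544 characters left out ...]
102, 137, 144, 143, 143, 144, 144, 143, 143, 143, 143, 143, 144, 142, 143, 163, 213, 224, 211, 152, 216, 227, 228, 228, 225, 223, 225, 225, 219, 202, 150, 142, 143, 142, 140, 140, 132, 101, 88, 131, 142, 143, 143, 142, 141, 141, 142, 142, 142, 140, 141, 140, 139, 139, 139, 137, 108, 83]
200 [132, 185, 185, 176, 186, 159, 119, 115, 115, 117, 139, 147, 145, 142, 142, 141, 142, 142, 142, 142, 137, 132, 134, 130, 113, 137, 144, 144, 143, 144, 144, 144, 143, 145, 144, 144, 144, 144, 143, 160, 207, 213, 197, 155, 220, 227, 227, 227, 226, 227, 227, 227, 226, 213, 151, 144, 142, 142, 137, 139, 135, 108, 94, 135, 142, 144, 142, 142, 142, 142, 143, 142, 141, 141, 141, 141, 141, 144, 147, 147, 116, 89]
```

The notch shading sits at columns ~320, 357, 395 and 432, so my notch model is good to about 1 mm. Closing.

>>> step_arm(targets=[[[-0.02,0,-0.02,0,0,0,0.2],[0,0,0,0,0,0,0],[0,0,0,0,0,0,0],[0,0,0,0,0,0,0],[0,0,0,0,0,0,0]]])

```text
t: 13.15
ee_pos: [572.5, 31.1, 343.5]
orientation: [-3.131, 0.253, -0.001]
ft_force: [-0.9, 0.1, 4.2]
width: 12.0
grasp_force: 30.0
```

>>> step_arm(targets=[[[-0.02,-0.12,0,0,0,0,0],[-0.02,-0.12,0,0,0,0,0],[-0.02,-0.12,0,0,0,0,0],[-0.02,-0.12,0,0,0,0,0],[-0.02,-0.12,0,0,0,0,0]]])

```text
t: 13.78
ee_pos: [567.3, 0.7, 343.2]
orientation: [3.131, -0.253, -0.0]
ft_force: [-0.2, 1.1, 5.1]
width: 12.2
grasp_force: 30.0
```

>>> step_arm(targets=[[[-0.02,-0.12,0,0,0,0,0],[-0.02,-0.12,0,0,0,0,0],[-0.02,-0.12,0,0,0,0,0],[-0.02,-0.12,0,0,0,0,0],[-0.02,-0.12,0,0,0,0,0]]])

```text
t: 14.4
ee_pos: [562.2, -29.2, 343.0]
orientation: [3.131, -0.252, -0.001]
ft_force: [-1.2, 1.8, 3.3]
width: 11.6
grasp_force: 30.0
```

>>> step_arm(targets=[[[-0.02,-0.1,0,0,0,0,0],[-0.02,-0.1,0,0,0,0,0],[0,-0.02,0,0,0,0,0],[0,0,0,0,0,0,0],[0,0,0,0,0,0,0]]])

```text
t: 15.02
ee_pos: [560.3, -39.8, 343.1]
orientation: [3.131, -0.253, -0.001]
ft_force: [-2.4, -0.7, 2.1]
width: 11.5
grasp_force: 30.0
```

>>> step_arm(targets=[[[-0.01,-0.04,0,0,0,0,0],[0,-0.03,0,0,0,0,0],[0,0,0,0,0,0,0],[0,0,0,0,0,0,0],[0,0,0,0,0,0,0]]])

```text
t: 15.65
ee_pos: [559.7, -43.7, 343.1]
orientation: [3.131, -0.252, -0.001]
ft_force: [-3.9, -4.4, 3.2]
width: 11.6
grasp_force: 30.0
```

>>> step_arm(targets=[[[0,-0.03,0,0,0,0,0],[0,0,0,0,0,0,0],[0,0,0,0,0,0,0],[0,0,0,0,0,0,0],[0,0,0,0,0,0,0]]])

```text
t: 16.27
ee_pos: [559.6, -45.0, 343.0]
orientation: [3.131, -0.253, -0.001]
ft_force: [-3.9, -3.3, 2.8]
width: 11.5
grasp_force: 30.0
```

>>> step_arm(targets=[[[0,-0.02,0,0,0,0,0],[0,0,0,0,0,0,0],[0,0,0,0,0,0,0],[0,0,0,0,0,0,0],[0,0,0,0,0,0,0]]])

```text
t: 16.9
ee_pos: [559.6, -45.5, 343.0]
orientation: [-3.131, 0.253, 0.002]
ft_force: [-4.2, 0.6, 2.8]
width: 11.8
grasp_force: 30.0
```

>>> step_arm(targets=[[[-0.01,-0.01,0,0,0,0,0],[0,0,0,0,0,0,0],[0,0,0,0,0,0,0],[0,0,0,0,0,0,0],[0,0,0,0,0,0,0]]])

```text
t: 17.52
ee_pos: [559.4, -45.9, 343.1]
orientation: [-3.13, 0.253, 0.0]
ft_force: [-4.2, 3.6, 2.5]
width: 12.2
grasp_force: 30.0
```

Run:
```python
from h import *
shot("scene","s4");shot("side","d4");d=shot("wrist","w6");o=readout.get_obs();print(o["ee_pos"],o["ft_force"],o["grasp_force"])
R=[]
for n,(x,y,w,h) in dict(s=(185,150,110,80),d=(215,145,110,80)).items():
    R.append(np.hstack([cv2.resize(cv2.imread(f"pics/{n}{i}.png")[y:y+h,x:x+w],(300,200),interpolation=2) for i in(3,4)]))
W=cv2.resize(cv2.imread("pics/w6.png"),(600,450))[:200]
cv2.imwrite("pics/fin.png",np.clip(np.vstack(R+[W])*1.3,0,255).astype(np.uint8))
print([proj(d,np.array([580.8-.167*s,81.7-.986*s,140])).round(1).tolist() for s in(40,70,100,130,160,190)])
g=cv2.cvtColor(d["pixels"],cv2.COLOR_RGB2GRAY);
```

```text
[559.36588671 -45.85961643 343.07114988] [-3.47976355  2.77802426  2.98683846] 29.98228669166565
[[112.9, 227.7], [161.7, 228.0], [210.5, 228.4], [259.3, 228.7], [308.1, 229.0], [356.8, 229.4]]
```

View pics/fin.png

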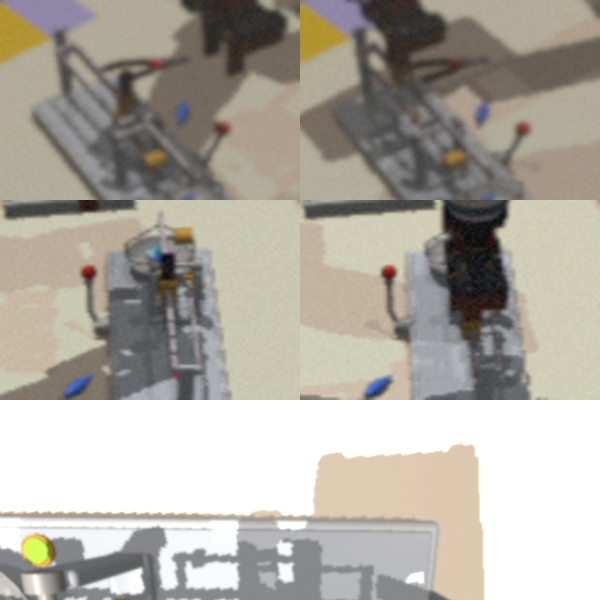

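>>> step_arm(targets=[[[0,0.005,0,0,0,0,0],[0,0,0,0,0,0,0],[0,0,0,0,0,0,0],[0,0,0,0,0,0,0],[0,0,0,0,0,0,0]]])

```text
t: 18.3
ee_pos: [559.3, -45.8, 343.1]
orientation: [-3.131, 0.253, 0.0]
ft_force: [-3.2, 3.5, 1.7]
width: 12.0
grasp_force: 30.0
```

```bash
python3 -c "
from h import *
o=readout.get_obs();print(o['ee_pos'],o['ft_force'],o['grasp_force']);print(ctrl.close_job())"
```

```text
[559.33281    -45.78625939 343.10755568] [-3.24065325  3.51213049  1.70109465] 29.982586205005646
the job is handed in; nothing more can be done
None
```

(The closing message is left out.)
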